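Slide a detent plate home under its leaf spring and turn the locking tab behind it

ROBOT

A 6-joint arm with a two-finger parallel gripper is mounted at the origin on the work surface; the furniture and walls round the work are solid. World frame = base frame: x ahead of the robot, y to its left, z up, the work surface at z = 0. Lengths are in mm, angles in rad, forces in N, time in s.
With the tool pointing down it reaches from about 300 to 775 mm from the base axis. Payload 14.6 kg.
Tool frame: the origin (TCP) lies midway between the tips of the shut fingers; the grasp point (between the pads) lies 19 mm behind it; z points along the fingers, y is the line along which they close (so a half turn about z gives the same grasp; the last joint's range is limited). The gripper opens to 94 mm and grips with 3 to 60 N. Pads are 16 mm wide; open, the fingers measure 119 mm over their backs; the gripper's body (75 mm by 177 mm) begins 78 mm behind the grasp point.
Start: joints at [1.044, 0.3, 1.521, -0, 1.321, -0.067], TCP at [244.069, 492.869, 205.446] pointing down, gripper open.
Joint ranges: [-3.03, 3.03], [-0.79, 2.21], [0.23, 2.52], [-1.04, 4.18], [0, 3.07], [-2.55, 2.55]. Speed limits (rad/s): [2.22, 2.22, 2.57, 3.14, 3.14, 3.14].

INTERFACE

Orientations are given as a rotation vector (axis times angle).
In Python, from cell import robot gives the robot as it stands. Calls block until the motion is done:
- robot.move_ptp(position, orientation): joint-space move of the TCP to a pose.
- robot.move_straight(position, vel=150, rot=None, force_limit=None): straight line of the TCP; rot=None keeps the orientation; vel is the mean speed in mm/s. With force_limit (N) it stops when the force on the tool has changed by that much, and returns True; else False.
- robot.movej(angles): joint-space move.
- robot.set_gripper(opening, force=None): opening from 0.0 (shut) to 1.0 (fully open); force is the grip in N (None keeps the last); returns when the fingers have stopped.
- robot.wait(seconds).
- robot.ik(position, orientation): joint angles nearest the present ones, or None.
- robot.get_state(): the state.
- robot.read_camera(name): name is "side" or "top"; returns (picture, depth): 400x640x3 uint8, red, green, blue; 400x640 float32, mm along the optical axis (not along the pixel's ray), 0 where there is no reading.
- robot.calibration(name): a dict with "fx", "fy", "cx", "cy" (pixels), "extrinsics" (4x4, takes a point from camera to world coordinates). Camera axes: x right, y up, looking along -z (the intrinsics and any distortion apply to the point x, -y, -z); pixel columns grow to the right and rows downward; lengths in mm; the calibration is good to about 2 mm. A picture is of the moment at which its call begins. calibration takes no time and is no camera call.
A pose or a line that the arm cannot do raises robot.MotionError and nothing moves.
- robot.close_job(): hands the job in; it is judged then, once.
The state is a dict: "t": time; "q": joint angles; "joint_velocities": joint speeds; "joint_torque": joint torques, N m; "ee_pos": TCP position; "tcp_rot": TCP orientation; "contact_force": force on the tool from outside, world axes, zero at the start; "torque": the same for the moment, N m; "finger_gap": opening from 0.0 (shut) to 1.0 (fully open); "grasp_force": force on a finger pad.
Only numpy, scipy, OpenCV 4.12 (cv2) and the standard library are available. Lean on these libraries where they do the work, as an engineer would, in place of code of your own. Each camera call takes 0.05 s, during which the arm holds its last target. There are 200 camera calls.

TASK

On the gearbox selector cover, the steel detent plate rides nose-high on three sprung plungers, too high for the leaf spring ahead of it. With the fingertips press the plate down flat on the cover and, keeping it pressed, slide it under the leaf spring until its nose is fully home against the stop and the plungers come up through its three windows; then push the locking tab round behind the plate's tail, all the way square across. Only press and push, never pick the plate up, and leave the small parts round the cover where they stand.

Things in the scene. Friction and masses are not known exactly. Their poses are not given: they have to be found in the camera images.
- selector_cover: Fixed cast aluminium gearbox cover, 215 x 112 mm, on a steel plate 262 x 152 mm. Origin: on the bench (z=0) under the work; x = the way the plate slides home, y = left, z up. In its frame (mm): flat land at z 36; guide rails beside the plate x -30 to 65, inner faces y +-31.5, tops z 46; spring clamp x 78 to 105, up to z 57; shaft ends out to x -130 and 145. Its parts are lightly oiled.
- stop_face (a point): Foot of the stop that the plate's nose meets when home: cover frame x 65, y 0, z 36 mm (stop 5.5 mm high).
- plunger_row (a point): On the land (z 36) at the middle of the row of three round sprung plungers, cover frame x -5, y -18, 0, 18 mm. 10 mm thick, they stand 8 mm above the land, and together push the plate up with about 9 N at rest, 11 N when pressed flush. When the plate is home they stand up through its windows.
- detent_plate: Loose steel plate 110 (x) x 60 (y) x 5 mm, 0.26 kg, between the guide rails. Origin: centre of its underside; x to its nose, z up. At the start its tail rests on the land and the plungers hold its nose 10 mm up (tilt 0.09 rad). A thumb rib, 6 mm high, 40 mm wide, crosses its top at x 21 to 25. Three windows 16 (x) x 13 mm at x -15, y -18, 0, 18.
- plate_nose (a point): Middle of the plate's front end, level with its top face, 55 mm ahead of its centre (the nose is rounded, 2.5 mm radius). In the cover's frame x 14 to 24, z about 51 mm at the start; x 65, z 41 mm when the plate is flat and home.
- plate_press (a point): The place to press: on the plate's top face, 48 mm behind the nose and 14 mm behind the thumb rib's rear face, against which the fingertips can push. About 11 to 15 N here lays the plate flat; keep it down all the way; the spring adds up to about 12 N against the slide. In the cover's frame z is 41 mm when flat, x is 17 mm when home.
- leaf_lip (a point): Tip of the upturned lip of the leaf spring (steel strip 34 mm wide); cover frame x 38.5, z 49 mm. A plate pressed flat passes under it, an unpressed one butts against it or rides over it. Beyond the lip the spring dips to z 39 mm at x 53 and presses on the plate with about 8 N.
- leaf_spring (a joint): How far the leaf spring is bent up, rad: 0 free; about 0.07 with the flat plate under it.
- locking_tab (a joint): Angle of the flat steel locking tab (50 x 12 mm, top 42.5 mm above the bench), rad. About 0 (start -0.3 to 0.03): it points back along the cover's -x, beside the plate's path. It grows anticlockwise seen from above, to a stop at 1.57: across behind the plate's tail, pointing to the cover's -y. Stiff: about 1 N at the peg turns it, and it stays where left.
- tab_pivot (a point): Axis of the locking tab's upright pivot screw, at the land: cover frame x -54, y 44, z 36 mm. Screw head up to z 48.5 mm.
- tab_peg (a point): Top centre of the upright steel peg on the tab by which it is pushed: 10 mm thick, 22 mm high above the tab, 38 mm from the pivot; top 64 mm above the bench.
- ring_bolt_1: Flange bolt 22 x 22 x 39 mm, 40 g, standing on its head on the bench right of the cover (origin under its middle). Leave it.
- ring_bolt_2: Another such flange bolt. Leave it.
- cross_shaft_b: Short steel shaft, 19 mm thick, 60 mm long, lying right of the cover (origin under its middle). Leave it.
- pressure_switch: Black and brass sender unit 25 x 48 x 22 mm, lying left of the cover (origin under its middle). Leave it.
Things that resemble listed ones, but are neither listed nor needed, are in the scene too. There is more than one size of the detent_plate; the one meant has the size given above.

How it is judged:
By the outcome, as a careful person would: the job done as asked, in the order asked, and still so for the second after the job is handed in, with the robot touching nothing.
It also fails if it takes over 45 s, if anything falls off the work surface, if the arm or the gripper's body presses on something with over 40 N, if the wrist force passes 120 N, or if a joint passes its speed limit or range.

## Working session

There is one attempt and no reset: what is moved stays moved. The work goes in short steps, each a Python script; the robot and the scene stay as the last script left them, time stands still between calls to the robot, and variables do not carry over. Pictures are saved under pics/ and viewed, at most 10 in all, crops included, and the job is handed in when it is done.

```bash
mkdir -p pics; ls; python3 - <<'E'
from cell import robot
import cv2,numpy as np
for n in("top","side"):
    p,d=robot.read_camera(n); cv2.imwrite(f"pics/{n}0.png",p[:,:,::-1]); np.savez(f"{n}0.npz",p=p,d=d)
    c=robot.calibration(n); print(n,{k:(np.round(v,3).tolist() if k=='extrinsics' else v) for k,v in c.items()})
s=robot.get_state(); print(s)
E
```

```text
pics
top {'fx': 394.20108280670826, 'fy': 394.20108280670826, 'cx': 318.85488742368636, 'cy': 199.38429848045828, 'extrinsics': [[-0.023, 0.988, -0.154, 440.905], [-0.999, -0.026, -0.019, 3.105], [-0.023, 0.153, 0.988, 907.141], [0.0, 0.0, 0.0, 1.0]]}
side {'fx': 456.266040589383, 'fy': 456.266040589383, 'cx': 319.2760282032494, 'cy': 194.80713752901224, 'extrinsics': [[0.493, -0.394, 0.776, 1226.303], [0.87, 0.214, -0.444, -356.316], [0.009, 0.894, 0.448, 467.034], [0.0, 0.0, 0.0, 1.0]]}
{'t': 0.1, 'q': array([ 1.04437760e+00,  3.00381632e-01,  1.52147882e+00, -1.51357040e-05,
        1.32073463e+00, -6.66028250e-02]), 'joint_velocities': array([-0.00152112, -0.00209727, -0.00082783,  0.00117632,  0.0003627 ,
        0.00085122]), 'joint_torque': array([ 1.55575359e-03, -5.32641399e+01, -3.53286195e+01,  7.09296344e-02,
        2.35026958e-02, -3.26319264e-05]), 'ee_pos': array([243.97333347, 492.67220548, 204.97867575]), 'tcp_rot': array([-7.15861568e-01, -3.05865856e+00,  1.51248428e-03]), 'contact_force': array([0.21178365, 0.5781372 , 0.1855099 ]), 'torque': array([ 0.01086769, -0.03614655,  0.01310462]), 'grasp_force': 0.0, 'finger_gap': 0.9970331120514356}
```

View pics/top0.png

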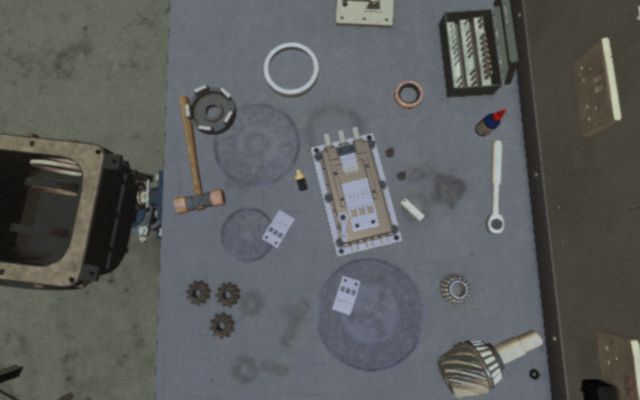

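View pics/side0.png

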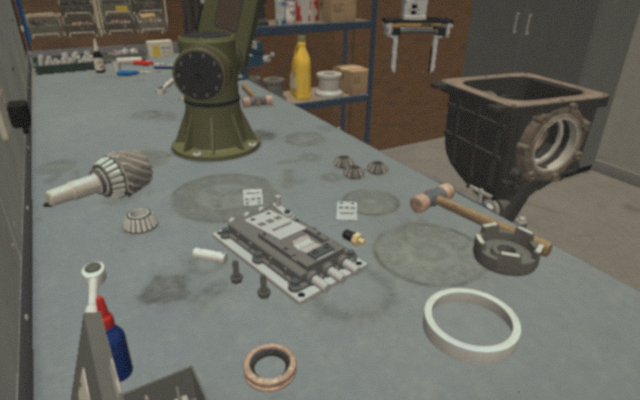

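Top view: the cover is at about (357,193). Its spring and clamp end is at (347,155), the tab and peg are at (343,218), and the shafts point up towards +x. Three things could pass for the detent plate: the plate in the cover at (360,200), a loose plate at (278,230) and a loose plate at (345,295). By the description it is the one between the rails, over the plungers. I'll check that in a close crop and measure the cover.

```bash
cat > h.py <<'E'
from cell import robot
import cv2,numpy as np
def cloud(n,d):
    c=robot.calibration(n); v,u=np.mgrid[:400,:640]
    P=np.stack([(u-c['cx'])/c['fx']*d,-(v-c['cy'])/c['fy']*d,-d],-1)
    E=c['extrinsics']; return P@E[:3,:3].T+E[:3,3]
def project(n,X):
    c=robot.calibration(n);E=c['extrinsics'];p=(np.atleast_2d(X)-E[:3,3])@E[:3,:3]
    return np.stack([c['cx']-c['fx']*p[:,0]/p[:,2],c['cy']+c['fy']*p[:,1]/p[:,2]],-1)
E
python3 - <<'E'
from h import *
A=[]
for n,(u0,v0,u1,v1) in dict(top=(300,120,415,265),side=(205,190,375,305)).items():
    z=np.load(f"{n}0.npz");p,d=z['p'],z['d']; C=cloud(n,d)
    bench=C[...,2][(d>0)&(abs(C[...,0]-450)<250)&(abs(C[...,1])<250)]
    print(n,"bench z med",np.median(bench))
    m=((C[...,2]>2.5+np.median(bench))&(d>0)&(abs(C[...,0]-450)<250)&(abs(C[...,1]+60)<200)).astype(np.uint8)
    w=np.zeros_like(m);w[v0:v1,u0:u1]=1;m*=w
    m=cv2.morphologyEx(m,cv2.MORPH_OPEN,np.ones((3,3)))
    k,l,st,_=cv2.connectedComponentsWithStats(m);i=1+st[1:,4].argmax()
    X=C[l==i]; print(st[i],np.percentile(X[:,2],[1,20,50,80,99]).round(1))
    r=cv2.minAreaRect(X[:,:2].astype(np.float32));print("rect",r)
    q=p[v0:v1,u0:u1,::-1]; A=cv2.resize(q,None,fx=4,fy=4,interpolation=cv2.INTER_CUBIC) if n!='top' else cv2.resize(q,None,fx=4.1,fy=4.1,interpolation=cv2.INTER_CUBIC)
    cv2.imwrite(f"pics/{n}_crop.png",A)
    if n=='top':
        h=np.clip((C[v0:v1,u0:u1,2])*4,0,255).astype(np.uint8)
        B=cv2.resize(cv2.applyColorMap(h,cv2.COLORMAP_JET),(A.shape[1],A.shape[0]),interpolation=0)
        out=cv2.hconcat([A,B]);out=cv2.resize(out,None,fx=.8,fy=.8) if out.shape[1]>1000 else out
        s=min(800/out.shape[1],600/out.shape[0],1);cv2.imwrite("pics/top_crop.png",cv2.resize(out,None,fx=s,fy=s))
E
```

```text
top bench z med 0.5777334090848854
[ 311  144   91  112 6935] [ 7.3 16.  36.1 45.4 54.5]
rect ((589.7733154296875, -63.661354064941406), (253.93165588378906, 152.45526123046875), 12.17692756652832)
side bench z med 2.9183132917494845
[ 213  195  150  102 6225] [ 7.8 20.3 38.3 47.9 58.1]
rect ((582.349853515625, -64.65696716308594), (240.54144287109375, 190.40121459960938), 2.256154775619507)
```

View pics/top_crop.png

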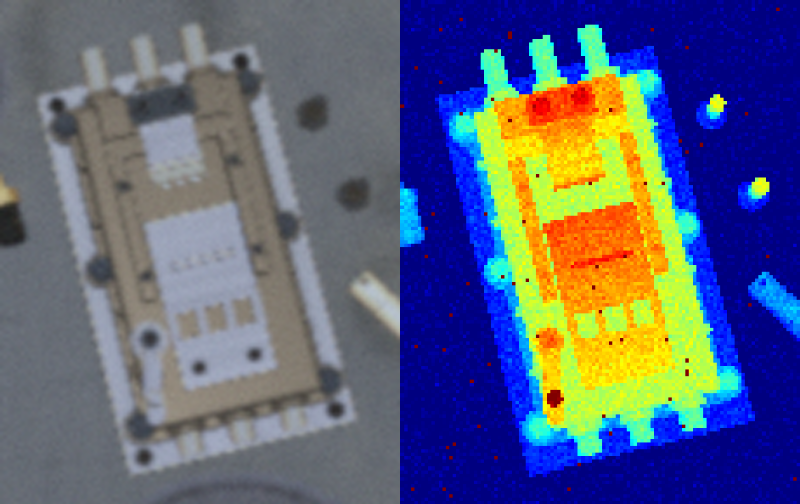

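View pics/side_crop.png

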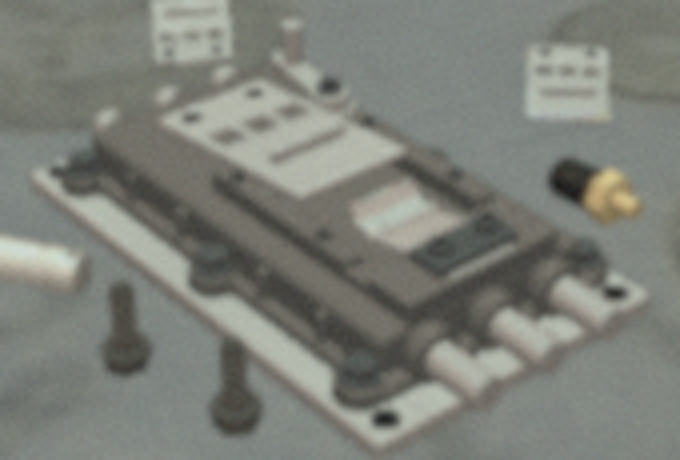

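The crops confirm the choice. The plate in the cover has its rib, three windows and nose-up tilt, sits between the rails, and faces the spring and dark clamp. The tab and peg are on the left (+y) side near the tail. In the height crop the screw is at (550,340) and the peg at (555,397). Next I fit the cover pose from the height edges.

```bash
python3 - <<'E'
from h import *
z=np.load("top0.npz");p,d=z['p'],z['d'];C=cloud('top',d);C[...,2]-=.58
m=((C[...,2]>3.5)&(d>0)).astype(np.uint8);w=np.zeros_like(m);w[120:265,300:412]=1;m*=w
m=cv2.morphologyEx(cv2.morphologyEx(m,cv2.MORPH_CLOSE,np.ones((3,3))),cv2.MORPH_OPEN,cv2.getStructuringElement(cv2.MORPH_ELLIPSE,(19,19)))
X=C[(m>0)&(C[...,2]<80)]
hull=cv2.convexHull(X[:,:2].astype(np.float32));r=cv2.minAreaRect(hull);print(r,len(X))
def frame(o,yaw):
    c,s=np.cos(yaw),np.sin(yaw);return (X[:,:2]-o)@np.array([[c,-s],[s,c]])
# yaw by regressions: base-plate long edges, per-x extreme y
yaw=np.deg2rad(r[2] if r[1][0]>r[1][1] else r[2]-90);o=np.array(r[0])
for it in range(2):
    L=frame(o,yaw);b=np.arange(-110,110,4);hi=[];lo=[]
    for x in b:
        k=(abs(L[:,0]-x)<3)&(X[:,2]<14);hi.append(L[k,1].max());lo.append(L[k,1].min())
    f,g=np.polyfit(b,hi,1),np.polyfit(b,lo,1);yaw+=np.arctan((f[0]+g[0])/2);print(f,g,np.rad2deg(yaw))
L=frame(o,yaw);Z=X[:,2]
def ext(n,k):print(n,k.sum(),"x",np.percentile(L[k,0],[1,99]).round(1),"y",np.percentile(L[k,1],[1,99]).round(1),"z",np.percentile(Z[k],[5,50,95]).round(1))
ext("all",Z>3);ext("clamp",(Z>52.5)&(L[:,0]>60)&(Z<62))
peg=(Z>56)&(L[:,0]<-40);ext("peg",peg)
hd=(Z>46)&(Z<52)&(L[:,1]>35)&(L[:,0]<-40);ext("screw",hd)
for s in(1,-1):ext("rail%d"%s,(Z>43)&(Z<49)&(s*L[:,1]>32)&(s*L[:,1]<42)&(L[:,0]>-45)&(L[:,0]<70))
pl=(abs(L[:,1])<28)&(L[:,0]<45)&(L[:,0]>-110)&(Z>39.3);ext("plate",pl)
print("prof x:medianz",[(int(x),round(float(np.median(Z[(abs(L[:,0]-x)<1.6)&(abs(L[:,1])<28)])),1)) for x in range(-104,110,4)])
print("prof y:",[(int(y),round(float(np.median(Z[(abs(L[:,1]-y)<1.6)&(abs(L[:,0]-27)<12)])),1)) for y in range(-50,51,3)])
np.save("pose0.npy",[*o,yaw]);print(o,yaw)
E
```

```text
((596.64453125, -61.965911865234375), (268.07012939453125, 152.91912841796875), 12.119440078735352) 7295
[1.40176206e-03 7.54386818e+01] [ 3.24054459e-03 -7.54290460e+01] 12.252432128987548
[-9.90006943e-04  7.54501417e+01] [ 1.08568856e-03 -7.54192537e+01] 12.255173205397863
all 7288 x [-131.1  122.6] y [-73.9  74.2] z [ 8.3 35.3 49.6]
clamp 79 x [ 81.5 100.1] y [-21.6  18.5] z [52.6 54.3 59. ]
peg 18 x [-96.2 -87.5] y [46.1 54.6] z [60.5 63.  65.5]
screw 25 x [-72.8 -48.1] y [36.4 51.6] z [46.4 48.6 50.4]
rail1 157 x [-28.9  63.3] y [32.2 41.4] z [43.5 45.6 48. ]
rail-1 156 x [-29.   63.1] y [-41.4 -32.1] z [43.5 45.3 47.7]
plate 1146 x [-89.6  42.6] y [-27.6  27.5] z [40.5 46.  51.1]
prof x:medianz [(-104, 35.2), (-100, 35.2), (-96, 35.7), (-92, 35.5), (-88, 40.5), (-84, 41.3), (-80, 41.0), (-76, 41.8), (-72, 42.3), (-68, 42.5), (-64, 43.2), (-60, 42.6), (-56, 36.0), (-52, 36.4), (-48, 36.9), (-44, 36.8), (-40, 45.0), (-36, 45.7), (-32, 45.9), (-28, 45.7), (-24, 46.9), (-20, 46.7), (-16, 48.1), (-12, 51.4), (-8, 47.7), (-4, 49.0), (0, 48.4), (4, 49.1), (8, 49.8), (12, 49.8), (16, 50.2), (20, 47.3), (24, 35.3), (28, 34.8), (32, 35.0), (36, 35.4), (40, 36.9), (44, 40.5), (48, 39.0), (52, 41.5), (56, 39.4), (60, 40.2), (64, 40.5), (68, 43.3), (72, 43.7), (76, 45.7), (80, 46.5), (84, 51.2), (88, 52.4), (92, 53.2), (96, 51.3), (100, 50.1), (104, 45.2), (108, 32.6)]
prof y: [(-50, 36.0), (-47, 35.4), (-44, 35.7), (-41, 44.5), (-38, 44.8), (-35, 44.9), (-32, 42.5), (-29, 35.2), (-26, 35.1), (-23, 36.4), (-20, 34.6), (-17, 36.0), (-14, 36.1), (-11, 35.9), (-8, 35.7), (-5, 35.0), (-2, 35.4), (1, 35.5), (4, 35.5), (7, 35.4), (10, 36.3), (13, 36.1), (16, 35.7), (19, 35.2), (22, 36.4), (25, 36.6), (28, 35.0), (31, 35.8), (34, 45.5), (37, 45.0), (40, 44.3), (43, 35.9), (46, 36.1), (49, 34.9)]
[596.64453125 -61.96591187] 0.21389312283638
```

```bash
cat >> h.py <<'E'
from scipy.spatial.transform import Rotation as Ro
O=np.load("pose0.npy");YAW=O[2];Rc=np.array([[np.cos(YAW),-np.sin(YAW)],[np.sin(YAW),np.cos(YAW)]])
O2=O[:2]+Rc@[-.3,.3]
def W(x,y,z): return np.array([*(O2+Rc@[x,y]),z])
def RV(a,flip=False):  # tool down, closing axis along cover-frame angle a (+pi/2)
    a=a+YAW+(np.pi if flip else 0); y=np.array([-np.sin(a),np.cos(a),0]);zz=np.array([0,0,-1.]);
    return Ro.from_matrix(np.stack([np.cross(y,zz),y,zz],1)).as_rotvec()
def loc(): # TCP in cover frame
    e=robot.get_state()['ee_pos'];return np.array([*(Rc.T@(e[:2]-O2)),e[2]])
def force(f0=0):
    f=robot.get_state()['contact_force']-f0;return np.array([*(Rc.T@f[:2]),f[2]])
E
python3 - <<'E'
from h import *
z=np.load("top0.npz");C=cloud('top',z['d']);C=C[z['d']>0]
r=np.hypot(C[:,0],C[:,1]);a=np.arctan2(C[:,1],C[:,0])
for a0 in np.arange(-.3,1.2,.15):
    k=(abs(a-a0)<.08)&(r>350)&(r<720);print(round(a0,2),k.sum(),np.percentile(C[k,2],[50,99.5]).round() if k.any() else '')
for fl in(0,1):
    for n,P in dict(start=W(-24,0,60),home=W(17,0,42),peg0=W(-92,60,50),peg1=W(-70,6,50)).items():
        for da in ([0] if 'p' not in n or n=='home' else [0,np.pi/2,-np.pi/2]):
            q=robot.ik(P,RV(da,fl));print(fl,n,da,None if q is None else np.round(q,2))
E
```

```text
-0.3 5902 [ 0. 38.]
-0.15 5958 [34. 55.]
0.0 5992 [ 6. 57.]
0.15 5833 [ 0. 21.]
0.3 5867 [0. 6.]
0.45 6063 [ 1. 39.]
0.6 6763 [  1. 226.]
0.75 7770 [ 69. 226.]
0.9 3899 [  2. 226.]
1.05 1837 [  1. 322.]
0 start 0 [-0.18  0.51  1.58 -0.    1.05 -1.96]
0 home 0 [-0.15  0.61  1.47 -0.    1.06 -1.94]
0 peg0 0 [-0.12  0.37  1.83 -0.    0.94 -1.9 ]
0 peg0 1.5707963267948966 None
0 peg0 -1.5707963267948966 [-0.12  0.37  1.83 -0.    0.94 -0.33]
0 peg1 0 [-0.2   0.44  1.72 -0.    0.98 -1.99]
0 peg1 1.5707963267948966 None
0 peg1 -1.5707963267948966 [-0.2   0.44  1.72 -0.    0.98 -0.42]
1 start 0 [-0.18  0.51  1.58 -0.    1.05  1.18]
1 home 0 [-0.15  0.61  1.47 -0.    1.06  1.2 ]
1 peg0 0 [-0.12  0.37  1.83 -0.    0.94  1.24]
1 peg0 1.5707963267948966 [-0.12  0.37  1.83 -0.    0.94 -0.33]
1 peg0 -1.5707963267948966 None
1 peg1 0 [-0.2   0.44  1.72 -0.    0.98  1.15]
1 peg1 1.5707963267948966 [-0.2   0.44  1.72 -0.    0.98 -0.42]
1 peg1 -1.5707963267948966 None
```

The tall housing (z about 226) lies in the sweep, so I rise first, then cross over and press.

```bash
python3 - <<'E'
from h import *
e=robot.get_state()['ee_pos']
robot.move_straight([e[0],e[1],340],vel=250)
robot.move_ptp(W(-24,0,250),RV(0,True))
robot.set_gripper(0.0)
robot.move_straight(W(-24,0,70),vel=150)
robot.wait(.2);f0=robot.get_state()['contact_force'];np.save("f0.npy",f0);print(f0,loc())
print(robot.move_straight(W(-24,0,38),vel=15,force_limit=5),loc(),force(f0))
print(robot.move_straight(W(-24,0,39),vel=12,force_limit=20),loc(),force(f0),robot.get_state()['t'])
p,d=robot.read_camera("side");cv2.imwrite("pics/press.png",cv2.resize(p[150:310,180:390,::-1],None,fx=3.5,fy=3.5))
E
```

```text
[-6.32159512e-02  1.94183197e-04 -4.40401505e-01] [-23.7790544   -0.08321114  70.52279017]
True [-2.39281155e+01 -4.47820526e-03  4.74847362e+01] [-1.30526868  0.4379466   7.83035966]
False [-22.58806711  -0.48790825  41.18117951] [-2.57202409  1.04708131 19.29875566] 8.3167
```

View pics/press.png

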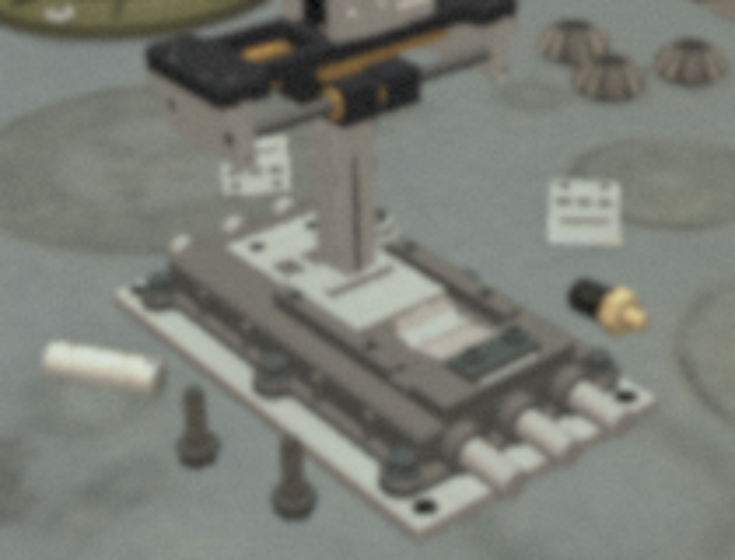

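The side view shows the fingertips just behind the rib, and the plate lies flat (tip z 41.2, 19 N, as expected). Next I slide it, keeping about 22 N down.

```bash
python3 - <<'E'
from h import *
f0=np.load("f0.npy");zc=38.7;x=-24;stall=0;l0=loc()
while x<30:
    x+=5 if x<10 else 2
    robot.move_straight(W(x,0,zc),vel=25)
    f=force(f0);l=loc();print(x,round(zc,1),l.round(1),f.round(1))
    if l[2]>43.5: print("riding up");break
    if f[0]<-32 : print("stop");break
    zc-=np.clip((22-f[2])/12,-.6,.6)
print(robot.get_state()['t'])
p,d=robot.read_camera("side");cv2.imwrite("pics/slid.png",cv2.resize(p[170:310,200:380,::-1],None,fx=4,fy=4,interpolation=cv2.INTER_CUBIC))
E
```

```text
-19 38.7 [-17.1  -0.7  41.2] [ 0.6  0.4 19.3]
-14 38.5 [-12.   -0.8  41.2] [-0.2  0.7 21.5]
-9 38.4 [-7.  -0.8 41.1] [ 0.2  0.1 20.4]
-4 38.3 [-1.9 -0.8 41.2] [ 0.8 -0.5 21.5]
1 38.3 [ 3.  -0.8 41.1] [-0.4 -0.5 21.5]
6 38.2 [ 7.6 -0.8 41.1] [-4.1 -0.3 25.4]
11 38.5 [12.5 -0.8 41.1] [-3.8 -0.9 20.1]
13 38.3 [15.6 -0.8 41.2] [ 6.4 -0.3 16.4]
15 37.9 [18.1 -0.8 41.2] [ 6.9 -0.5 19.7]
17 37.7 [19.2 -0.9 41.1] [-1.6  0.1 25.9]
19 38.0 [20.6 -0.8 41.2] [-4.5  0.4 25.7]
21 38.3 [21.8 -0.8 41.1] [-9.9 -0.1 26. ]
23 38.6 [22.1 -0.8 41.1] [-22.6  -0.3  31.5]
25 39.2 [22.4 -0.8 41.1] [-33.1  -1.6  35.2]
stop
12.5667
```

View pics/slid.png

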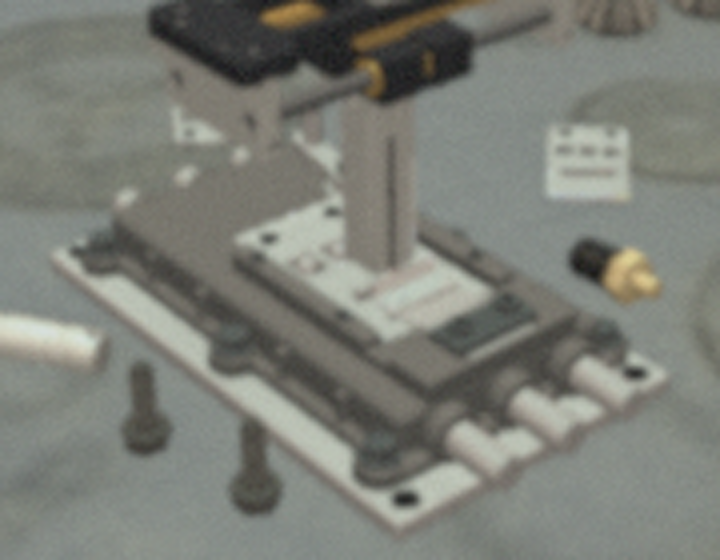

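It stalled hard at tip x 22.4 (about 23 expected), still flat, so the nose is home. I ease off, lift and check from above.

```bash
python3 - <<'E'
from h import *
f0=np.load("f0.npy")
robot.move_straight(W(22.5,0,40.2),vel=20);print(loc(),force(f0))
robot.move_straight(W(22,0,70),vel=60);print(loc(),force(f0))
robot.move_straight(W(-100,75,120),vel=180);robot.wait(.1)
p,d=robot.read_camera("top");cv2.imwrite("pics/home.png",cv2.resize(p[130:260,305:410,::-1],None,fx=4.5,fy=4.5,interpolation=cv2.INTER_CUBIC))
C=cloud('top',d);C[...,2]-=.58;k=(d>0);X=C[k];L=(X[:,:2]-O2)@Rc;Z=X[:,2]
print([(int(x),round(float(np.median(Z[(abs(L[:,0]-x)<1.6)&(abs(L[:,1])<6)])),1)) for x in range(-58,80,3)])
pg=(Z>56)&(Z<68)&(abs(L[:,0]+90)<15)&(abs(L[:,1]-48)<15);print("peg",L[pg].mean(0) if pg.any() else None,pg.sum())
print(robot.get_state()['t'])
E
```

```text
[21.81491293 -0.61853922 41.24704231] [-11.8574913   -1.48294102  15.9244617 ]
[21.95340766  0.08040308 69.89984216] [-0.18940306  1.44141871  0.64003321]
[(-58, nan), (-55, nan), (-52, nan), (-49, nan), (-46, nan), (-43, nan), (-40, nan), (-37, nan), (-34, nan), (-31, nan), (-28, 40.6), (-25, 41.2), (-22, 41.2), (-19, 39.2), (-16, 40.0), (-13, 38.5), (-10, 36.9), (-7, 40.7), (-4, 41.6), (-1, 38.3), (2, 35.3), (5, 40.1), (8, 39.3), (11, 40.1), (14, 39.3), (17, 40.6), (20, 39.7), (23, 38.9), (26, 40.9), (29, 41.6), (32, 45.1), (35, 43.2), (38, 41.1), (41, 45.3), (44, 46.0), (47, 43.7), (50, 42.6), (53, 45.1), (56, 42.7), (59, 44.1), (62, 43.6), (65, 46.3), (68, 44.1), (71, 45.4), (74, 45.4), (77, 46.3)]
peg None 0
14.6917
  return _methods._mean(a, axis=axis, dtype=dtype,
  ret = ret.dtype.type(ret / rcount)
```

View pics/home.png

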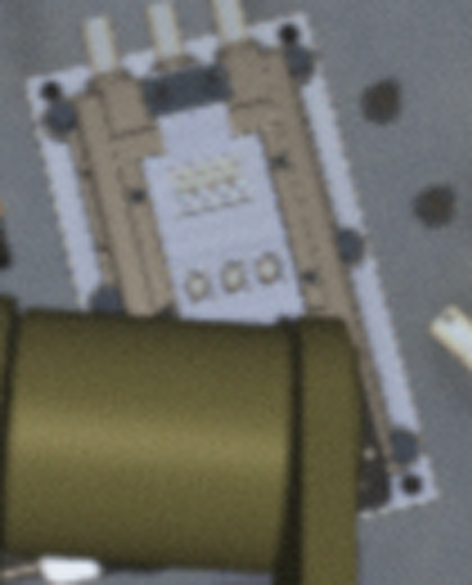

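The plate is home: under the spring, with the plungers standing centred in the three windows at (200,285), (235,277) and (268,268). Now the tab.

```bash
python3 - <<'E'
from h import *
pv=np.array([-54,44.]);u=lambda t:np.array([-np.cos(t),-np.sin(t)]);tg=lambda t:np.array([np.sin(t),-np.cos(t)])
th0=-.165;off=13
def go(t,o,z,**k): return robot.move_straight(W(*(pv+38*u(t)-o*tg(t)),z),rot=RV(t+np.pi/2,True),**k)
robot.move_ptp(W(*(pv+38*u(th0)-24*tg(th0)),100),RV(th0+np.pi/2,True))
go(th0,24,50,vel=100);robot.wait(.15);f0=robot.get_state()['contact_force'];np.save("f1.npy",f0);print(loc(),robot.get_state()['t'])
go(th0,off,50,vel=40);print(force(f0).round(1))
for t in np.append(np.arange(th0+.14,1.5,.14),1.5):
    go(t,off,50,vel=45);f=force(f0);print(round(t,2),loc().round(1),f.round(1))
    if np.linalg.norm(f)>25:print("abort");break
else:
    r=go(1.5708,off-8,50,vel=12,force_limit=15);print(r,loc().round(1),force(f0).round(1))
print(robot.get_state()['t'])
E
```

```text
[-87.16251343  73.79668019  50.67529201] 16.7583
[-0.3 -0.4 -0.1]
-0.02 [-91.6  57.9  50. ] [ 0.1 -1.6  0. ]
0.12 [-93.2  52.6  50. ] [ 0.5 -0.9 -1. ]
0.26 [-93.9  47.1  50. ] [ 0.2 -0.6  0.2]
0.4 [-94.   41.5  50. ] [ 0.2 -1.5  0.1]
0.54 [-93.2  35.9  50. ] [-0.1 -1.   0.1]
0.68 [-91.7  30.6  50. ] [ 0.2 -1.  -1. ]
0.82 [-89.5  25.4  50. ] [-0.3 -0.4 -0.7]
0.96 [-86.6  20.7  50. ] [-0.1 -0.7  0.7]
1.1 [-83.   16.4  50. ] [-0.2 -1.   0.3]
1.24 [-78.9  12.6  50. ] [-0.4 -0.8  0.2]
1.38 [-74.2   9.4  50. ] [-0.2 -1.6 -0.3]
1.5 [-69.8   7.2  50. ] [ 0.4 -1.4 -0.4]
True [-68.1   6.7  49.4] [-3.5 -1.7  2.3]
21.1333
```

```bash
python3 - <<'E'
from h import *
f0=np.load("f1.npy");robot.wait(.2);print(loc().round(2),force(f0).round(1))
for x in np.arange(-67.5,-62,.5):
    robot.move_straight(W(x,6,50),vel=15);robot.wait(.1);f=force(f0);print(x,loc().round(2),f.round(1))
    if f[0]<-18:break
robot.move_straight(W(-80,6,50),vel=60);robot.move_straight(W(-80,6,110),vel=150)
robot.move_ptp(W(-170,-60,300),RV(0,False)) if 0 else robot.move_straight(W(-160,130,220),vel=250)
p,d=robot.read_camera("top");np.savez("end.npz",p=p,d=d);p2,_=robot.read_camera("side")
a=cv2.resize(p[130:260,305:410,::-1],(420,520),interpolation=cv2.INTER_CUBIC);b=cv2.resize(p2[190:305,215:310,::-1],(380,460),interpolation=cv2.INTER_CUBIC)
b=cv2.copyMakeBorder(b,0,60,0,0,0);cv2.imwrite("pics/end.png",cv2.hconcat([a,b]));print(robot.get_state()['t'])
E
```

```text
[-68.02   6.74  49.27] [-5.1 -2.7  3.6]
-67.5 [-67.92   6.19  49.63] [-5.3 -0.4 -1.1]
-67.0 [-67.73   6.18  49.6 ] [-7.9 -0.1  1.8]
-66.5 [-67.62   6.16  49.49] [-9.7 -0.7  1.1]
-66.0 [-67.44   6.15  49.5 ] [-13.2  -1.5   3.6]
-65.5 [-67.3    6.14  49.45] [-14.9  -1.9   4.4]
-65.0 [-67.18   6.12  49.37] [-18.3  -1.6   5.7]
25.3667
```

View pics/end.png

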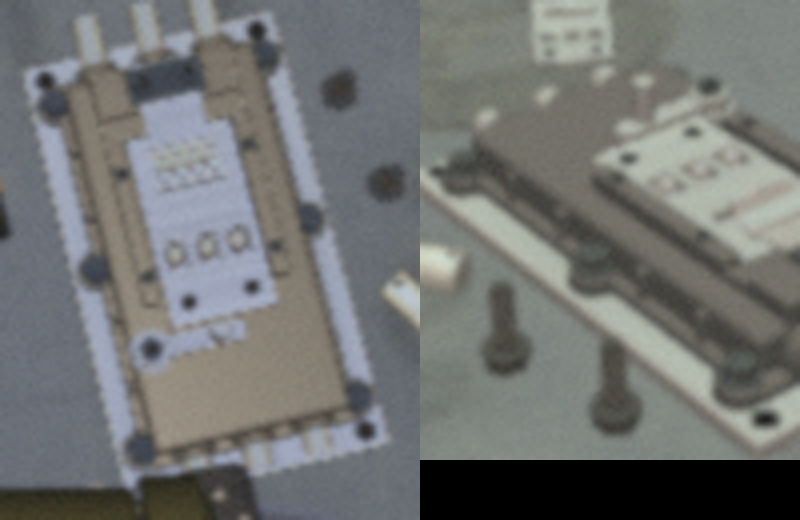

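The final view shows the plate home with its plungers in the windows. The tab lies square behind the tail, from (150,348) to (240,330), parallel to it and hard on its stop, and the small parts haven't moved.

```bash
python3 -c "
from cell import robot
print(robot.close_job())"
```

```text
the job is handed in; nothing more can be done
None
```

The job is handed in at about 25 s: the plate was pressed flat and slid home under the leaf spring, its plungers are up through the three windows, the locking tab is square across behind the tail against its stop, and the small parts stayed where they stood.

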